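# Sort two samples and hold the photo boom at its index

### The job

Get the evidence photo ready: stand the round tub in the square tray and the brown parcel in the long tray, upright as they stand now. Then push the rig's lock button fully down to release the telescoping camera boom, pull the boom out by the grip post on its camera head until its pointer stands at the index clip on the rule, and finish while still holding it there against its spring. Leave the index clip and everything else on the desk where they are.

Things in the scene. Friction and masses are not known exactly. Their poses are not given: they have to be found in the camera images.
- rig: Fixed photo rig: foot 150 x 170 x 12 mm, column, and on it a level grey sleeve 46 mm square (top 223 mm high), from which a boom with camera head and grip post slides out along the rig's -y. Lock button on top of the sleeve. On the +x side of the head's path a white rule (top 204 mm high, ticks every 10 mm) runs along the boom. Origin on the table under the column; z up.
- lock_button (a joint): Lock button: 0 = up, boom locked; 0.010 m = fully down, boom free (the boom comes free at about 0.007). It moves straight down against a steady friction of 3.5 N, has no spring and stays where it is pushed.
- lock_button_top (a point): Centre of the top face of the lock button, a steel cap 28 mm across on top of the sleeve, 245 mm above the table when up, 235 mm when fully down; the black collar round it (42 mm across) is 231 mm high, so the cap stays proud of it.
- boom (a joint): Extension of the boom in m: 0 = fully in, 0.21 = end of travel; grows as the head moves along the rig's -y. Locked within 2 mm of 0 while the button is up. A spring pulls it back in, with about 2.3 N at 0 and 4.8 N at 0.17, so it goes home when let go.
- boom_grip (a point): Grip point on the axis of the upright grip post on the camera head, 270 mm above the table, 24 mm below the post's top. The post measures 26 mm along the rig's x, 20 mm along its y, from 219 to 294 mm above the table. The head under it is 58 x 50 mm. Axes as the rig's.
- pointer (a point): Tip of the thin steel pointer that sticks out from the camera head's +x side over the rule; it moves with the boom. Axes as the rig's.
- index (a joint): Place of the index clip along the rule in m, on the same scale as boom: when both read the same, the pointer stands exactly at the index. Set between 0.09 and 0.17; held by 8 N of friction.
- index_tip (a point): Tip of the index clip, a small dark steel clip (18 mm wide, 30 mm high) on the rule's outer edge with an arrow tip towards the boom: it marks the place on the scale to which the pointer has to come. Axes as the rig's.
- square_tray: Square steel tray, 130 x 130 mm, 24 mm high, walls 4 mm, floor 4 mm thick, fixed. Origin under its centre.
- long_tray: Long steel tray, 190 mm (its x) x 120 mm (its y), 24 mm high, walls 4 mm, floor 4 mm thick, fixed. Origin under its centre.
- tub_center (a point): Centre of the round white lidded tub, 48 mm across, 60 mm high, standing upright (this point 30 mm above its foot), about 120 g.
- parcel_center (a point): Centre of the brown paper parcel, a block 100 mm (its x) x 40 mm (its y) x 55 mm high with a paper band, standing on its narrow long face (this point 27.5 mm above its underside), about 220 g.
- tape_roll: Bystander, leave alone: brown cardboard tape ring lying flat, 90 mm across, 40 mm high.
- stamp: Bystander, leave alone: turned wooden hand stamp standing up, 34 mm across, 63 mm high, near the rig.
- sanitizer: Bystander, leave alone: white bottle, 64 mm across, 170 mm high.
- mug: Bystander, leave alone: white mug, 80 mm across, 90 mm high.
- stapler: Bystander, leave alone: dark stapler, 130 x 34 mm, 44 mm high.
- calculator: Bystander, leave alone: grey desk calculator, 140 x 85 mm, 18 mm high.
- tape_small: Bystander, leave alone: small grey tape ring lying flat between the two trays, 52 mm across, 20 mm high.
Not all that is in view belongs to the job. What is shaped like the part that bears parcel_center but blue is not meant.

How it is judged (in metres and radians):
On the way, in this order (a step that is already met when the one before it is completed fails the run):
1. the tub stands in the square tray and the parcel in the long tray, both let go (x of tub_center in the frame of square_tray between -0.052 and 0.052 m and y of tub_center in the frame of square_tray between -0.052 and 0.052 m and z of tub_center in the frame of square_tray between 0.02 and 0.045 m and angle between each of tub_center, parcel_center's own z axis and vertical below 0.2 rad and x of parcel_center in the frame of long_tray between -0.08 and 0.08 m and y of parcel_center in the frame of long_tray between -0.05 and 0.05 m and z of parcel_center in the frame of long_tray between 0.02 and 0.045 m and contact force between the fingers and tub below 0.1 N and contact force between the fingers and parcel below 0.1 N), for 0.2 s.
2. the lock button is pushed down (value of joint lock_button above 0.008 m), for 0.1 s.
3. the boom is pulled out and its pointer stands at the index (y of pointer in the frame of index_tip between -0.005 and 0.005 m), for 0.2 s.
At the end, for the whole second after the job is handed in: Tub upright (0.2 rad) on the square tray's floor, parcel likewise in the long tray, both let go; lock button more than 8 of its 10 mm down; the fingers hold the boom (over 1.5 N), at rest, its pointer within 5 mm of the index tip along the rule, through the last second (all of step 1 and all of step 3 and value of joint lock_button above 0.008 m and velocity of joint boom between -0.01 and 0.01 m/s and contact force between the fingers and boom above 1.5 N); the arm keeps its last pose, push and grip.
It fails at once if the index clip was shifted by more than 4 mm (distance of index_tip from where it was at the start of the episode above 0.004 m).
It fails at once if a bystander was shifted by more than 30 mm (distance of any of tape_roll, stamp, sanitizer, mug, stapler, calculator, tape_small from where it was at the start of the episode above 0.03 m).
It also fails if it takes over 70 s, if anything falls off the work surface, if the arm or the gripper's body presses on something with over 40 N, if the wrist force passes 120 N, or if a joint passes its speed limit or range.

### The arm

A 6-joint arm with a two-finger parallel gripper is mounted at the origin on the work surface. World frame = base frame: x ahead of the robot, y to its left, z up, the work surface at z = 0. Lengths are in m, angles in degrees, forces in N, time in s.
With the tool pointing down it reaches from about 0.375 to 0.9 m from the base axis. Payload 3.1 kg.
Tool frame: the origin (TCP) lies midway between the tips of the shut fingers; the grasp point (between the pads) lies 19 mm behind it; x points along the fingers, z is the direction in which the jaws open and shut, and the axes are right-handed (so a half turn about x gives the same grasp; the last joint's range is limited). The gripper opens to 87 mm and grips with 3 to 60 N. Pads are 19 mm wide; open, the fingers measure 117 mm over their backs; the gripper's body (75 mm by 190 mm) begins 51 mm behind the grasp point.
Start: joints at [-80.014, 30.224, 82.088, -0, 67.689, -10.227], TCP at [0.216, -0.586, 0.223] pointing down, gripper open.
Joint ranges: [-176.69, 176.69], [-43.24, 126.21], [12.49, 139.97], [-82, 262], [0, 151.66], [-163.58, 163.58]. Speed limits (degrees/s): [159.86, 159.86, 180, 180, 180, 180].

### API

Orientations are given as a 3x3 rotation matrix whose columns are the frame's x, y, z axes.
In Python, from rig import * gives the robot as it stands.
- The arm moves only by the tool play_rows, never from a script. Its argument "rows" is a list that holds one entry, the list of rows, each a list of 7 numbers: the shift along the tool's x, y, z in m, then the turn, a rotation vector about the tool's x, y, z in degrees, then the finger opening in m, from 0 to 0.087. A call has 1 to 12 rows; each row is the pose to reach, as a shift and turn from the pose commanded when the call began, along the tool's axes at that moment; what a row does not reach only later rows make up. A row lasts 1/10 s, in which the tool goes at most 50 mm and 8.59 degrees, less where a joint would pass 70% of its speed; a pose out of reach is approached as far as the arm can. A call with a gripper value outside its range is refused whole. The fingers move at their own pace and stop on an object; the grip force is fixed at half the most. Time passes only in rows, so rows that repeat a pose let the fingers close. It gives the time, the measured TCP pose, the force and the opening at its end, in the units of the state.
- read_state(): the state, without advancing time (a new reading comes with each control period).
- capture(name): name is "side" or "top" or "wrist"; returns a dict with "pixels" (400x640x3 uint8, red, green, blue), "intrinsics" (3x3 intrinsics, pixels), "rvec" (rotation vector, rad) and "tvec" (3), from world to camera coordinates, as OpenCV has them. Camera axes: x right, y down, z forward; pixel columns grow to the right and rows downward; lengths in m; the calibration is good to about 2 mm. The wrist camera is an equidistant fisheye: a pixel r from the principal point sees the ray r / f radians off the axis. A picture is of the moment at which its call begins. There is no depth.
- hand_in(): hands the job in, once; it reports no verdict.
Trained networks look in the newest picture that a camera, given by its name, has taken for a name from the list of things; names that differ only in an ending like _2 or _b are one class to them, and where a whole thing is asked for, a point or a joint stands for the part that bears it (a point fixed in the world has none). Each returns a list of dicts, best first, with "p" (0 to 1); they miss things now and then, are a little off and sometimes report something else, mostly with a low value. They report only what shows in the picture. A call takes as long as a camera call. They do not tell look-alikes from the thing itself.
- trace(camera, target): "mask" (400x640 bool, what is visible of it) and "at" ([column, row] in pixels, amid what is visible of it).
The state is a dict: "time_s": time; "joint_positions": joint angles; "qvel": joint speeds; "tau": joint torques, N m; "position": TCP position; "tcp_rot": TCP orientation; "force": force on the tool from outside, world axes, zero at the start; "moment": the same for the moment, N m; "opening": opening from 0.0 (shut) to 1.0 (fully open).
Only numpy, scipy, OpenCV 4.12 (cv2) and the standard library are available. Lean on these libraries where they do the work, as an engineer would, in place of code of your own. Each camera call takes 0.05 s, during which the arm holds its last target.

## Working session

There is one attempt and no reset: what is moved stays moved. The work goes in short steps, Python scripts to look and compute and a tool call to move; the robot and the scene stay as the last step left them, time stands still between calls to the robot, and variables do not carry over. Pictures are saved under pics/ and viewed, and the job is handed in when it is done.

Besides the shell and the picture viewer there is one more tool, called after "Request:" as name(argument=value, ...), one argument or row to a line, values as JSON. play_rows: Moves the arm, as the interface text tells. Its arguments: {"type":"object","properties":{"rows":{"type":"array"}},"required":["rows"]}

```bash
ls; mkdir -p pics; python3 - <<'E'
from rig import *
import cv2,pickle
s=read_state();print({k:s[k] for k in('time_s','position','tcp_rot','force','opening')})
d={}
for n in('side','top','wrist'):
    c=capture(n);d[n]=c;cv2.imwrite(f'pics/{n}0.png',c['pixels'][:,:,::-1]);print(n,c['intrinsics'],c['rvec'],c['tvec'])
pickle.dump(d,open('c0.pkl','wb'))
E
```

```text
pics
{'time_s': 0.0, 'position': array([ 0.21583983, -0.58580063,  0.22159327]), 'tcp_rot': array([[-3.95792333e-04,  9.38411552e-01,  3.45519322e-01],
       [ 2.03802086e-03,  3.45519388e-01, -9.38409398e-01],
       [-9.99997845e-01,  3.32760340e-04, -2.04925624e-03]]), 'force': array([-0.4562047 ,  0.16334841, -0.54264138]), 'opening': 1.004186359496471}
side [[457.58611107   0.         316.95770567]
 [  0.         457.58611107 203.4483199 ]
 [  0.           0.           1.        ]] [ 0.63992972 -2.54285966  1.32797355] [0.3807604  0.28969214 1.13875124]
top [[412.27411075   0.         318.43180225]
 [  0.         412.27411075 203.09319993]
 [  0.           0.           1.        ]] [ 2.16906604 -2.15132147  0.14864275] [-0.06234771  0.47679713  1.48118327]
wrist [[309.70691629   0.         326.03277778]
 [  0.         309.70691629 200.62369084]
 [  0.           0.           1.        ]] [-2.39309195  1.66909762  0.22309704] [-0.62520529 -0.03171519  0.3904393 ]
```

View pics/side0.png

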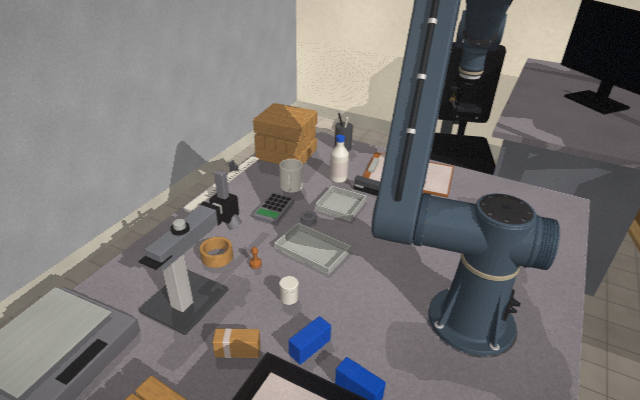

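View pics/top0.png

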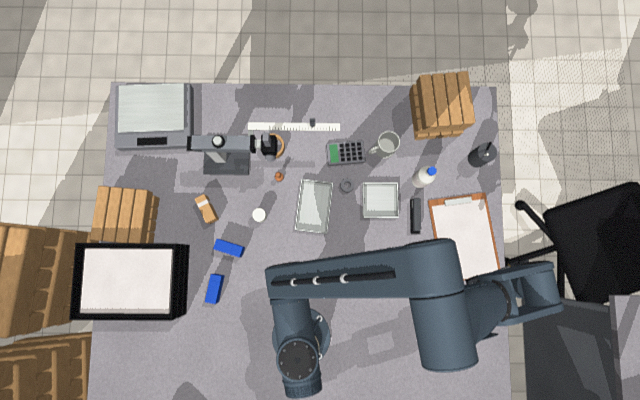

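View pics/wrist0.png

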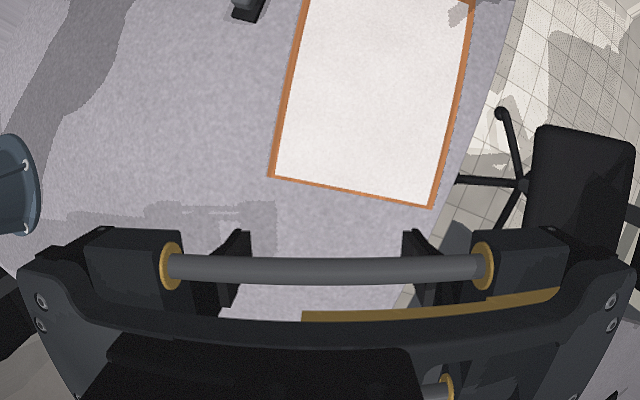

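The three views show the scene. In the top view the rig is at (225,150), with the boom pointing right (-y). The tub is at (259,215), the parcel at (205,208), the long tray at (314,206), the square tray at (380,200) and the index clip at (312,123). The blue blocks are decoys. Next I'll trace each of these.

```bash
cat > h.py <<'E'
import numpy as np,cv2
from scipy.optimize import minimize
from scipy.spatial.transform import Rotation as R
def proj(c,P):
    P=np.asarray(P,float).reshape(-1,3)
    return cv2.projectPoints(P,np.array(c['rvec'],float),np.array(c['tvec'],float),c['intrinsics'],None)[0][:,0]
def ray(c,uv):
    M=cv2.Rodrigues(np.array(c['rvec'],float))[0];o=-M.T@np.array(c['tvec'])
    q=np.linalg.inv(c['intrinsics'])@np.array([uv[0],uv[1],1.]);return o,M.T@q
def atz(c,uv,z):
    o,d=ray(c,uv);return o+d*(z-o[2])/d[2]
def tri(cs,uvs):
    A=np.zeros((3,3));b=np.zeros(3);L=[]
    for c,u in zip(cs,uvs):
        o,d=ray(c,u);d=d/np.linalg.norm(d);Q=np.eye(3)-np.outer(d,d);A+=Q;b+=Q@o;L.append((Q,o))
    p=np.linalg.solve(A,b);return p,[np.linalg.norm(Q@(p-o)) for Q,o in L]
E
python3 - <<'E'
from h import *;from rig import *;import pickle
d=pickle.load(open('c0.pkl','rb'));T={}
for n in('side','top'):
    for t in 'rig lock_button_top boom_grip pointer index_tip square_tray long_tray tub_center parcel_center tape_roll stamp sanitizer mug stapler calculator tape_small'.split():
        r=trace(n,t)
        T[n,t]=r
        print(n,t,[(round(x['p'],2),np.round(x['at']).tolist(),int(x['mask'].sum())) for x in r])
pickle.dump(T,open('t0.pkl','wb'))
E
```

```text
side rig [(0.6, [186.0, 259.0], 7407), (0.2, [214.0, 254.0], 820)]
side lock_button_top [(0.5, [178.0, 222.0], 143)]
side boom_grip [(0.95, [222.0, 201.0], 970)]
side pointer [(0.87, [226.0, 199.0], 975)]
side index_tip []
side square_tray [(0.97, [340.0, 205.0], 1106), (0.2, [223.0, 201.0], 962)]
side long_tray [(0.21, [224.0, 201.0], 994)]
side tub_center [(0.62, [288.0, 288.0], 407)]
side parcel_center [(0.62, [359.0, 379.0], 1351), (0.61, [307.0, 341.0], 1199), (0.6, [236.0, 344.0], 1361)]
side tape_roll [(0.85, [218.0, 252.0], 790)]
side stamp [(0.59, [224.0, 202.0], 1031), (0.47, [254.0, 257.0], 174)]
side sanitizer [(0.73, [338.0, 161.0], 740), (0.64, [225.0, 201.0], 993)]
side mug [(0.7, [292.0, 172.0], 700)]
side stapler [(0.72, [366.0, 184.0], 385), (0.27, [179.0, 224.0], 121)]
side calculator [(0.95, [274.0, 210.0], 792), (0.35, [176.0, 226.0], 128), (0.25, [364.0, 186.0], 407)]
side tape_small [(0.59, [309.0, 215.0], 160)]
top rig [(0.91, [237.0, 146.0], 3233), (0.75, [315.0, 206.0], 1706)]
top lock_button_top []
top boom_grip [(0.83, [270.0, 144.0], 473), (0.48, [311.0, 124.0], 28)]
top pointer [(0.73, [270.0, 144.0], 418), (0.58, [206.0, 212.0], 387)]
top index_tip []
top square_tray [(0.6, [381.0, 200.0], 1260), (0.51, [268.0, 147.0], 470)]
top long_tray [(0.83, [318.0, 205.0], 1753)]
top tub_center [(0.51, [257.0, 214.0], 162)]
top parcel_center [(0.83, [228.0, 248.0], 382), (0.72, [213.0, 287.0], 421), (0.7, [203.0, 209.0], 385)]
top tape_roll [(0.21, [423.0, 176.0], 403)]
top stamp []
top sanitizer [(0.85, [424.0, 175.0], 363)]
top mug [(0.67, [385.0, 145.0], 539)]
top stapler [(0.65, [416.0, 216.0], 386)]
top calculator [(0.95, [345.0, 152.0], 784), (0.35, [314.0, 206.0], 1706)]
top tape_small []
```

```bash
python3 - <<'E'
import cv2
a=cv2.imread('pics/side0.png');b=cv2.imread('pics/top0.png')
cv2.imwrite('pics/sz.png',cv2.resize(a[130:330,120:380],None,fx=3,fy=3,interpolation=cv2.INTER_CUBIC))
cv2.imwrite('pics/tz.png',cv2.resize(b[100:240,180:380],None,fx=4,fy=4,interpolation=cv2.INTER_CUBIC))
E
```

```text
(no output)
```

View pics/sz.png

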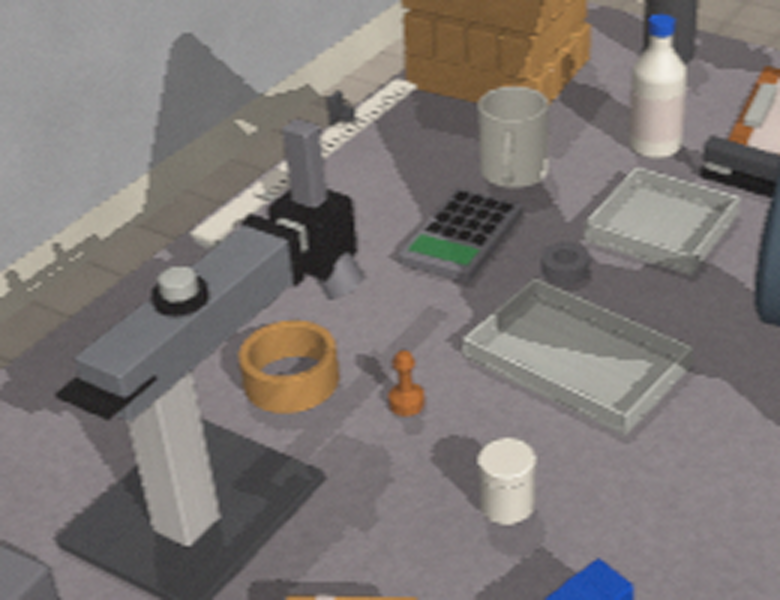

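View pics/tz.png

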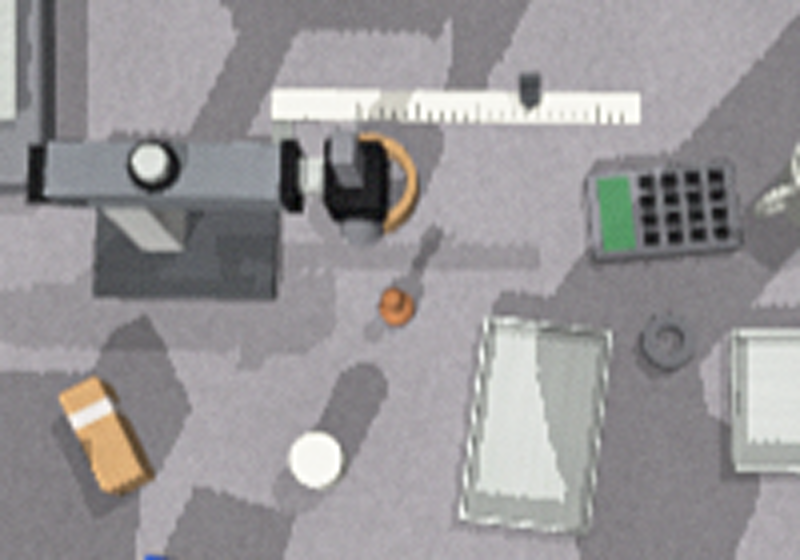

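```bash
cat > fit.py <<'E'
from h import *
def cyl(r,h,n=24):
    a=np.linspace(0,2*np.pi,n,False);return np.array([[r*np.cos(t),r*np.sin(t),z] for z in(0,h) for t in a])
def box(x,y,h): return np.array([[i*x/2,j*y/2,z] for z in(0,h) for i in(-1,1) for j in(-1,1)])
S=4
def fit(pts,views,x0,z0=0.,yaw=True):
    # views: list of (cam, mask)
    pre=[]
    for c,m in views:
        v,u=np.nonzero(m);a=[max(u.min()-15,0),max(v.min()-15,0),min(u.max()+15,640),min(v.max()+15,400)]
        mm=cv2.resize(m[a[1]:a[3],a[0]:a[2]].astype(np.float32),None,fx=S,fy=S,interpolation=cv2.INTER_LINEAR)>.5
        pre.append((c,mm,a))
    def iou(x):
        out=[]
        for c,mm,a in pre:
            P=pts@R.from_euler('z',x[2] if yaw else 0).as_matrix().T+[x[0],x[1],z0]
            q=(proj(c,P)-a[:2]+.5)*S-.5
            h=cv2.convexHull(q.astype(np.float32));im=np.zeros(mm.shape,np.uint8)
            cv2.fillConvexPoly(im,np.round(h*16).astype(np.int32),1,shift=4);im=im>0
            out.append((im&mm).sum()/max((im|mm).sum(),1))
        return out
    best=None
    for k in range(3 if yaw else 1):
        s=np.array(x0,float)
        if yaw:s=s+[0,0,(k-1)*.25]
        n=3 if yaw else 2
        sim=np.vstack([s[:n]]+[s[:n]+np.eye(n)[i]*[.01,.01,.15][i] for i in range(n)])
        r=minimize(lambda x:-sum(iou(x)),s[:n],method='Nelder-Mead',options=dict(initial_simplex=sim,xatol=1e-4,fatol=1e-4))
        if best is None or r.fun<best.fun:best=r
    return best.x,iou(best.x)
E
python3 - <<'E'
from fit import *;import pickle
d=pickle.load(open('c0.pkl','rb'));T=pickle.load(open('t0.pkl','rb'))
for n in('side','top'):
    c=d[n];print(n,ray(c,(320,200))[0])
def m(n,t,i=0):return T[n,t][i]['mask']
tp,sd=d['top'],d['side']
def col(n,lo,hi,box):
    hsv=cv2.cvtColor(d[n]['pixels'],cv2.COLOR_RGB2HSV);mm=cv2.inRange(hsv,np.array(lo),np.array(hi))>0
    z=np.zeros_like(mm);x0,y0,x1,y1=box;z[y0:y1,x0:x1]=mm[y0:y1,x0:x1];return z
g=atz(tp,(259,215),.06);print('tub0',g)
for nm,v in(('both',[(tp,m('top','tub_center')),(sd,m('side','tub_center'))]),('top',[(tp,m('top','tub_center'))]),('side',[(sd,m('side','tub_center'))])):
    print('tub',nm,fit(cyl(.024,.06),v,g[:2],yaw=False))
pt,ps=m('top','parcel_center',2),m('side','parcel_center',2)
g=atz(tp,(205,209),.055);
for yaw in(.5,):
  for nm,v in(('both',[(tp,pt),(sd,ps)]),('top',[(tp,pt)]),('side',[(sd,ps)])):
    print('parcel',nm,fit(box(.1,.04,.055),v,[g[0],g[1],yaw]))
for bb in (0,1,2):pass
g=atz(tp,(380,200),.02);print('sq',fit(box(.13,.13,.024),[(tp,m('top','square_tray')),(sd,m('side','square_tray'))],[g[0],g[1],0]), fit(box(.13,.13,.024),[(tp,m('top','square_tray'))],[g[0],g[1],0]))
g=atz(tp,(314,206),.02);print('lt',fit(box(.19,.12,.024),[(tp,m('top','long_tray'))],[g[0],g[1],-.1]))
print('tub side/rest heights')
# button
b,e=tri([tp,sd],[(180+152/4-.4,100+160/4-.4),(120+179/3-.3,130+273/3-.3)]);print('button top',b,e)
print('clip top', atz(tp,(180+530/4-.4,100+92/4-.4),.21), 'tri',tri([tp,sd],[(180+530/4,100+76/4),(120+340/3,130+95/3)]))
for t in('boom_grip',):
    v,u=np.nonzero(m('top',t));print(u.min(),u.max(),v.min(),v.max())
for q in((272,92),(640,92),(272,123),(640,123)):print('rule',q,atz(tp,(180+q[0]/4-.4,100+q[1]/4-.4),.204))
for q in((40,142),(280,142),(40,203),(280,203)):print('sleeve',q,atz(tp,(180+q[0]/4-.4,100+q[1]/4-.4),.223))
E
```

```text
side [-7.60680379e-04  8.62419062e-01  8.84243853e-01]
top [ 0.28511903 -0.04411226  1.53032279]
tub0 [0.42871556 0.15411764 0.06      ]
tub both (array([0.43031071, 0.15662579]), [np.float64(0.916429587482219), np.float64(0.7720465890183028)])
tub top (array([0.42991355, 0.15691712]), [np.float64(0.9181203275186899)])
tub side (array([0.43544184, 0.15021384]), [np.float64(0.7838130796097796)])
parcel both (array([0.45255365, 0.35023564, 0.4738454 ]), [np.float64(0.9119928400954654), np.float64(0.9480734825675263)])
parcel top (array([0.45127799, 0.35003378, 0.48008032]), [np.float64(0.9148363962348722)])
parcel side (array([0.45258558, 0.35013818, 0.46351189]), [np.float64(0.9485287697546494)])
sq (array([ 0.49209447, -0.28757046,  0.02074287]), [np.float64(0.965560425798372), np.float64(0.9281100666911726)]) (array([ 0.49175562, -0.28734437,  0.02925014]), [np.float64(0.9667887785597223)])
lt (array([ 0.46835041, -0.04143955, -0.11880977]), [np.float64(0.9551089605481581)])
tub side/rest heights
button top [0.65066182 0.26691906 0.2459641 ] [np.float64(0.0008263072391326308), np.float64(0.0008263072391327112)]
clip top [ 0.72282598 -0.03372489  0.21      ] tri (array([ 0.72631209, -0.03646053,  0.22773018]), [np.float64(0.003016416128192148), np.float64(0.003016416128192095)])
255 277 132 161
rule (272, 92) [0.72245304 0.18046053 0.204     ]
rule (640, 92) [ 0.72582458 -0.12519854  0.204     ]
rule (272, 123) [0.69591598 0.17968204 0.204     ]
rule (640, 123) [ 0.69921496 -0.12522562  0.204     ]
sleeve (40, 142) [0.67204839 0.36445053 0.223     ]
sleeve (280, 142) [0.67413259 0.16949943 0.223     ]
sleeve (40, 203) [0.621192   0.36205381 0.223     ]
sleeve (280, 203) [0.62318657 0.16803618 0.223     ]
```

```bash
cat > mv.py <<'E'
from h import *;from rig import *
def target(yaw):  # tool x down, tool z (jaw) at yaw deg in world
    a=np.radians(yaw);z=np.array([np.cos(a),np.sin(a),0]);x=np.array([0,0,-1.]);return np.column_stack([x,np.cross(z,x),z])
def rel(pos,yaw,s=None):
    s=s or read_state();C=np.array(s['tcp_rot']);p=np.array(s['position'])
    best=None
    for k in(0,180):
        rv=R.from_matrix(C.T@target(yaw+k)).as_rotvec(degrees=True)
        if best is None or np.linalg.norm(rv)<np.linalg.norm(best):best=rv
    d=C.T@(np.array(pos)-p)
    print('shift',np.round(d,4),'rot',np.round(best,2),'| t',round(s['time_s'],2),'pos',np.round(p,4),'F',np.round(s['force'],1),'j',np.round(s['joint_positions'],1),'op',round(s['opening'],3), 'rows>=',np.ceil(max(np.linalg.norm(d)/.05,np.linalg.norm(best)/8.59)))
E
python3 - <<'E'
from fit import *;import pickle;from mv import rel
d=pickle.load(open('c0.pkl','rb'));T=pickle.load(open('t0.pkl','rb'));tp,sd=d['top'],d['side']
def m(n,t,i=0):return T[n,t][i]['mask']
print('san',fit(cyl(.032,.13),[(sd,m('side','sanitizer')),(tp,m('top','sanitizer'))],atz(tp,(424,180),.05)[:2],yaw=False))
# post top centre
print('post',tri([tp,sd],[(180+345/4-.4,100+140/4-.4),(120+302/3-.3,130+124/3-.3)]))
# tub by colour
for n,c in(('top',(259,215)),('side',(288,290))):
    px=d[n]['pixels'].astype(int);k=px.min(2)>150;z=np.zeros_like(k);z[c[1]-20:c[1]+20,c[0]-20:c[0]+20]=k[c[1]-20:c[1]+20,c[0]-20:c[0]+20]
    d[n]['m']=z;print(z.sum())
print(fit(cyl(.024,.06),[(tp,tp['m']),(sd,sd['m'])],[.43,.155],yaw=False))
print('stamp',atz(tp,(180+393/4,100+308/4),.03))
import rig as _r
rel((.45,-.30,.32),-30);rel((.431,.154,.20),20)
E
```

```text
san (array([ 0.57502994, -0.43858349]), [np.float64(0.833663994921038), np.float64(0.7959127691674668)])
post (array([0.65326473, 0.10684129, 0.29342132]), [np.float64(0.0022199674804321548), np.float64(0.002219967480432358)])
1154
419
(array([0.43108715, 0.15468305]), [np.float64(0.1319810466911569), np.float64(0.791488857278331)])
stamp [0.57327164 0.09077939 0.03      ]
shift [-0.0975  0.3186 -0.188 ] rot [-39.79  -0.     0.  ] | t 1.75 pos [ 0.216  -0.5865  0.2225] F [-0.6  1.  -0. ] j [-80.   30.2  82.1  -0.   67.7 -10.2] op 1.001 rows>= 8.0
shift [ 0.0226  0.4576 -0.6206] rot [-89.79  -0.    -0.  ] | t 1.75 pos [ 0.216  -0.5865  0.2225] F [-0.6  1.  -0. ] j [-80.   30.2  82.1  -0.   67.7 -10.2] op 1.001 rows>= 16.0
```

Request:
play_rows(
  rows=[
    [[-0.05,0.16,-0.094,-8,0,0,0.087],[-0.0975,0.318,-0.188,-40,0,0,0.087],[-0.0975,0.318,-0.188,-40,0,0,0.087],[-0.0975,0.318,-0.188,-40,0,0,0.087],[-0.0975,0.318,-0.188,-40,0,0,0.087],[-0.0975,0.318,-0.188,-40,0,0,0.087],[-0.0975,0.318,-0.188,-40,0,0,0.087],[-0.0975,0.318,-0.188,-40,0,0,0.087],[-0.0975,0.318,-0.188,-40,0,0,0.087]],
  ],
)

```text
time_s: 2.65
position: [0.452, -0.2972, 0.3217]
tcp_rot: [[0.003, 0.492, 0.871], [-0.001, 0.871, -0.492], [-1.0, 0.001, 0.003]]
force: [-0.1, 0.5, -0.0]
opening: 0.999
```

```bash
python3 - <<'E'
from mv import *
rel((.431,.1545,.2),20)
E
```

```text
shift [ 0.1212  0.3828 -0.241 ] rot [-49.47   0.19   0.05] | t 2.65 pos [ 0.452  -0.2972  0.3217] F [-0.1  0.5 -0. ] j [-45.2  17.5  86.8   0.1  75.5 -15.8] op 0.999 rows>= 10.0
```

Request:
play_rows(
  rows=[
    [[0.12,0.383,-0.241,-49.5,0.2,0,0.087],[0.12,0.383,-0.241,-49.5,0.2,0,0.087],[0.12,0.383,-0.241,-49.5,0.2,0,0.087],[0.12,0.383,-0.241,-49.5,0.2,0,0.087],[0.12,0.383,-0.241,-49.5,0.2,0,0.087],[0.12,0.383,-0.241,-49.5,0.2,0,0.087],[0.12,0.383,-0.241,-49.5,0.2,0,0.087],[0.12,0.383,-0.241,-49.5,0.2,0,0.087],[0.12,0.383,-0.241,-49.5,0.2,0,0.087],[0.12,0.383,-0.241,-49.5,0.2,0,0.087],[0.12,0.383,-0.241,-49.5,0.2,0,0.087],[0.12,0.383,-0.241,-49.5,0.2,0,0.087]],
  ],
)

```text
time_s: 3.85
position: [0.4307, 0.1513, 0.1999]
tcp_rot: [[-0.003, -0.338, 0.941], [-0.0, 0.941, 0.338], [-1.0, 0.001, -0.003]]
force: [0.1, -0.6, -0.6]
opening: 0.999
```

```bash
python3 - <<'E'
from mv import *
rel((.431,.1545,.021),20)
for n in('wrist','top'):
    c=capture(n);cv2.imwrite(f'pics/{n}1.png',c['pixels'][:,:,::-1])
import pickle
r=trace('wrist','tub_center');print([(x['p'],x['at']) for x in r])
c=capture('wrist')
# fisheye backprojection of tub top centre
def fray(c,uv):
    K=c['intrinsics'];q=np.array([(uv[0]-K[0,2]),(uv[1]-K[1,2])])/K[0,0];t=np.linalg.norm(q);v=np.array([*(q/t*np.sin(t)),np.cos(t)])
    M=cv2.Rodrigues(np.array(c['rvec'],float))[0];return -M.T@np.array(c['tvec']),M.T@v
for x in r[:2]:
    o,d=fray(c,x['at']);print(o,[np.round(o+d*(z-o[2])/d[2],4) for z in(.03,.06)])
E
```

```text
shift [0.1789 0.0028 0.0019] rot [-0.25 -0.2  -0.04] | t 3.85 pos [0.4307 0.1513 0.1999] F [ 0.1 -0.6 -0.6] j [  5.3  19.4 106.8  -0.   54.  -14.5] op 0.999 rows>= 4.0
[(0.76, [327.0, 183.5])]
[0.40803636 0.21648097 0.36309277] [array([0.4316, 0.1503, 0.03  ]), array([0.4295, 0.1563, 0.06  ])]
```

View pics/wrist1.png

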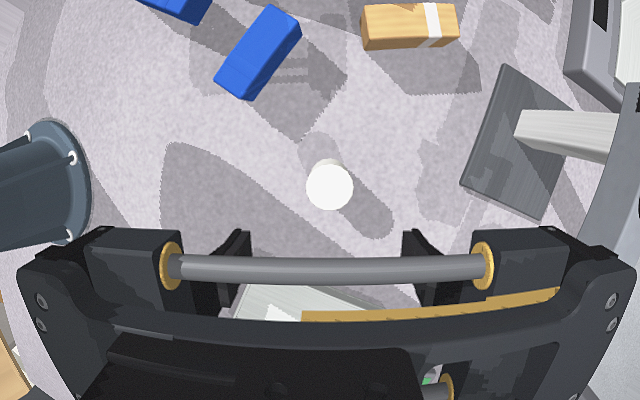

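View pics/top1.png

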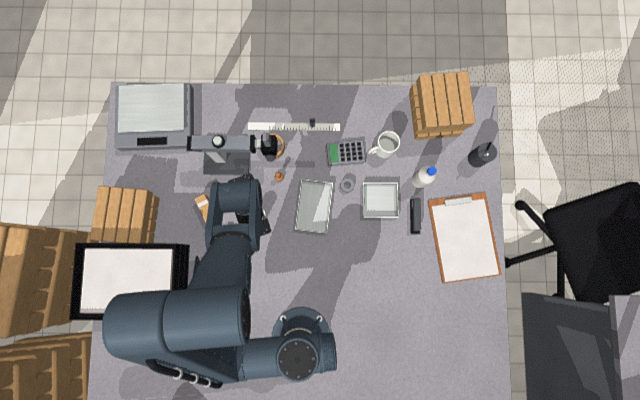

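The wrist view puts the tub top at (329,183), clear between the jaws, with the position confirmed at about (0.430, 0.155). I'll descend and grip.

Request:
play_rows(
  rows=[
    [[0.05,0.003,0.002,0,0,0,0.087],[0.1,0.003,0.002,0,0,0,0.087],[0.15,0.003,0.002,0,0,0,0.087],[0.178,0.003,0.002,0,0,0,0.087],[0.178,0.003,0.002,0,0,0,0.087],[0.178,0.003,0.002,0,0,0,0.04],[0.178,0.003,0.002,0,0,0,0.04],[0.178,0.003,0.002,0,0,0,0.04],[0.178,0.003,0.002,0,0,0,0.04],[0.178,0.003,0.002,0,0,0,0.04],[0.178,0.003,0.002,0,0,0,0.04]],
  ],
)

```text
time_s: 5.15
position: [0.4313, 0.1556, 0.0226]
tcp_rot: [[-0.002, -0.337, 0.941], [0.0, 0.941, 0.337], [-1.0, 0.001, -0.002]]
force: [0.6, 0.5, 0.9]
opening: 0.537
```

```bash
python3 - <<'E'
from mv import *
rel((.431,.1545,.18),20)
E
```

```text
shift [-0.1574 -0.0008 -0.0009] rot [-0.28 -0.09 -0.06] | t 5.15 pos [0.4313 0.1556 0.0226] F [0.6 0.5 0.9] j [ 5.800e+00  3.930e+01  1.142e+02  1.000e-01  2.670e+01 -1.400e+01] op 0.537 rows>= 4.0
```

Request:
play_rows(
  rows=[
    [[-0.05,0,0,0,0,0,0.04],[-0.1,0,0,0,0,0,0.04],[-0.15,-0.03,-0.005,0,0,0,0.04],[-0.16,-0.42,-0.088,10,0,0,0.04],[-0.16,-0.42,-0.088,10,0,0,0.04],[-0.16,-0.42,-0.088,10,0,0,0.04],[-0.16,-0.42,-0.088,10,0,0,0.04],[-0.16,-0.42,-0.088,10,0,0,0.04],[-0.16,-0.42,-0.088,10,0,0,0.04],[-0.16,-0.42,-0.088,10,0,0,0.04],[-0.16,-0.42,-0.088,10,0,0,0.04],[-0.16,-0.42,-0.088,10,0,0,0.04]],
  ],
)

```text
time_s: 6.35
position: [0.4919, -0.2769, 0.1822]
tcp_rot: [[0.001, -0.164, 0.987], [-0.006, 0.986, 0.164], [-1.0, -0.006, 0.0]]
force: [0.1, 0.8, -1.4]
opening: 0.528
```

```bash
python3 - <<'E'
from mv import *
rel((.49,-.28,.029),10)
E
```

```text
shift [ 0.1532 -0.0019 -0.0024] rot [-0.58  0.    0.32] | t 6.35 pos [ 0.4919 -0.2769  0.1822] F [ 0.1  0.8 -1.4] j [-40.6  28.4  93.4  -0.2  57.9 -49.9] op 0.528 rows>= 4.0
```

Request:
play_rows(
  rows=[
    [[0.05,-0.002,-0.002,0,0,0,0.04],[0.1,-0.002,-0.002,0,0,0,0.04],[0.14,-0.002,-0.002,0,0,0,0.04],[0.154,-0.002,-0.002,0,0,0,0.04],[0.154,-0.002,-0.002,0,0,0,0.04],[0.154,-0.002,-0.002,0,0,0,0.04],[0.154,-0.002,-0.002,0,0,0,0.075],[0.154,-0.002,-0.002,0,0,0,0.075],[0.154,-0.002,-0.002,0,0,0,0.075],[0.154,-0.002,-0.002,0,0,0,0.075],[0.1,-0.002,-0.002,0,0,0,0.087],[0.02,-0.002,-0.002,0,0,0,0.087]],
  ],
)

```text
time_s: 7.55
position: [0.487, -0.2709, 0.1264]
tcp_rot: [[-0.008, -0.168, 0.986], [0.005, 0.986, 0.169], [-1.0, 0.006, -0.007]]
force: [1.3, -0.1, 0.3]
opening: 0.946
```

```bash
python3 - <<'E'
from mv import *
rel((.46,.0,.24),60)
for n in('wrist',):
    c=capture(n);cv2.imwrite(f'pics/{n}2.png',c['pixels'][:,:,::-1])
E
```

```text
shift [-0.1121  0.2722  0.0182] rot [-50.3   -0.25  -0.5 ] | t 7.55 pos [ 0.487  -0.2709  0.1264] F [ 1.3 -0.1  0.3] j [-40.5  32.8  96.6  -0.1  51.2 -50.1] op 0.946 rows>= 6.0
```

View pics/wrist2.png

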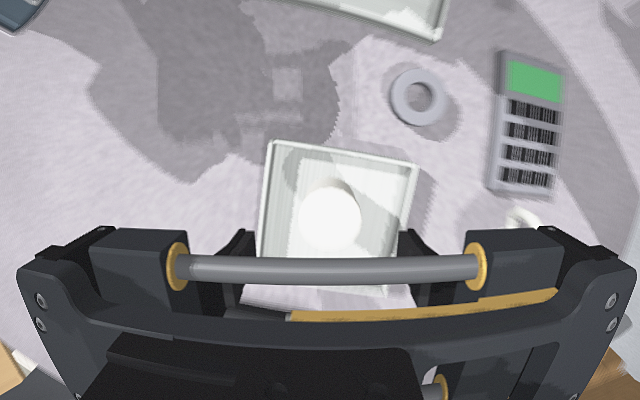

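The wrist view shows the tub upright in the square tray at (330,212). The parcel is next.

Request:
play_rows(
  rows=[
    [[-0.05,0.03,0.0,-4,0,0,0.087],[-0.112,0.35,0.018,-70,0,0,0.087],[-0.112,0.35,0.018,-70,0,0,0.087],[-0.112,0.35,0.018,-70,0,0,0.087],[-0.112,0.35,0.018,-70,0,0,0.087],[-0.112,0.35,0.018,-70,0,0,0.087],[-0.112,0.35,0.018,-70,0,0,0.087],[-0.112,0.35,0.018,-70,0,0,0.087],[-0.112,0.35,0.018,-70,0,0,0.087],[-0.112,0.35,0.018,-70,0,0,0.087]],
  ],
)

```text
time_s: 8.6
position: [0.4472, 0.0772, 0.2404]
tcp_rot: [[-0.002, -0.984, 0.176], [0.0, 0.176, 0.984], [-1.0, 0.002, -0.0]]
force: [0.5, -0.9, 0.3]
opening: 1.002
```

```bash
python3 - <<'E'
from mv import *
rel((.452,.350,.2),117)
E
```

```text
shift [0.0404 0.0433 0.2694] rot [-3.715e+01  2.000e-02 -1.200e-01] | t 8.6 pos [0.4472 0.0772 0.2404] F [ 0.5 -0.9  0.3] j [ -4.4  15.6 104.4  -0.   60.1 -84.2] op 1.002 rows>= 6.0
```

Request:
play_rows(
  rows=[
    [[0.04,0.043,0.27,-37,0,0,0.087],[0.04,0.043,0.27,-37,0,0,0.087],[0.04,0.043,0.27,-37,0,0,0.087],[0.04,0.043,0.27,-37,0,0,0.087],[0.04,0.043,0.27,-37,0,0,0.087],[0.04,0.043,0.27,-37,0,0,0.087],[0.04,0.043,0.27,-37,0,0,0.087],[0.04,0.043,0.27,-37,0,0,0.087],[0.04,0.043,0.27,-37,0,0,0.087]],
  ],
)

```text
time_s: 9.5
position: [0.4533, 0.3479, 0.1999]
tcp_rot: [[-0.004, -0.894, -0.447], [-0.001, -0.447, 0.894], [-1.0, 0.004, 0.001]]
force: [-0.0, -0.1, -0.5]
opening: 0.999
```

```bash
python3 - <<'E'
from mv import *
rel((.452,.350,.019),117)
for n in('wrist',):
    c=capture(n);cv2.imwrite(f'pics/{n}3.png',c['pixels'][:,:,::-1])
E
```

```text
shift [ 0.1809 -0.0004  0.0023] rot [-0.44  0.08 -0.22] | t 9.5 pos [0.4533 0.3479 0.1999] F [-0.  -0.1 -0.5] j [ 26.3  27.8  91.1   0.1  61.3 -90.3] op 0.999 rows>= 4.0
```

View pics/wrist3.png

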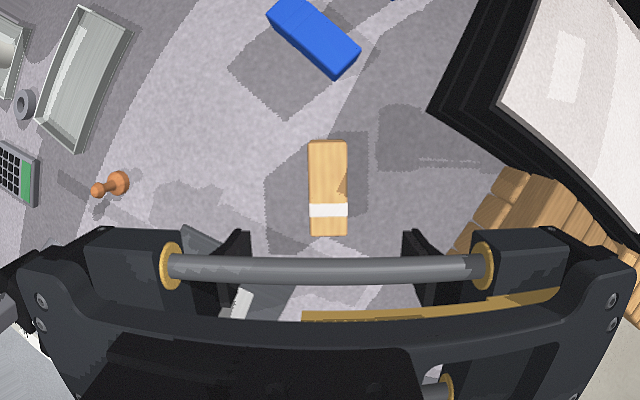

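The parcel is at (328,188), aligned with the fingers and centred between the jaws. I'll descend and grip.

Request:
play_rows(
  rows=[
    [[0.05,0,0.002,0,0,0,0.087],[0.1,0,0.002,0,0,0,0.087],[0.15,0,0.002,0,0,0,0.087],[0.18,0,0.002,0,0,0,0.087],[0.18,0,0.002,0,0,0,0.087],[0.18,0,0.002,0,0,0,0.03],[0.18,0,0.002,0,0,0,0.03],[0.18,0,0.002,0,0,0,0.03],[0.18,0,0.002,0,0,0,0.03],[0.18,0,0.002,0,0,0,0.03],[0.18,0,0.002,0,0,0,0.03],[0.18,0,0.002,0,0,0,0.03]],
  ],
)

```text
time_s: 10.75
position: [0.452, 0.351, 0.0205]
tcp_rot: [[-0.003, -0.893, -0.45], [-0.0, -0.45, 0.893], [-1.0, 0.002, 0.001]]
force: [-0.6, -0.8, 2.3]
opening: 0.456
```

```bash
python3 - <<'E'
from mv import *
rel((.468,-.041,.18),83.2)
E
```

```text
shift [-0.1594  0.1627 -0.357 ] rot [ 3.357e+01  1.000e-02 -1.500e-01] | t 10.75 pos [0.452  0.351  0.0205] F [-0.6 -0.8  2.3] j [ 26.6  43.3  97.6   0.1  39.2 -90.2] op 0.456 rows>= 9.0
```

Request:
play_rows(
  rows=[
    [[-0.05,0,0,0,0,0,0.03],[-0.1,0,0,0,0,0,0.03],[-0.15,0.01,-0.02,2,0,0,0.03],[-0.16,0.163,-0.357,33.6,0,0,0.03],[-0.16,0.163,-0.357,33.6,0,0,0.03],[-0.16,0.163,-0.357,33.6,0,0,0.03],[-0.16,0.163,-0.357,33.6,0,0,0.03],[-0.16,0.163,-0.357,33.6,0,0,0.03],[-0.16,0.163,-0.357,33.6,0,0,0.03],[-0.16,0.163,-0.357,33.6,0,0,0.03],[-0.16,0.163,-0.357,33.6,0,0,0.03],[-0.16,0.163,-0.357,33.6,0,0,0.03]],
  ],
)

```text
time_s: 11.95
position: [0.4676, -0.0441, 0.1797]
tcp_rot: [[-0.003, -0.992, 0.125], [-0.0, 0.125, 0.992], [-1.0, 0.003, -0.001]]
force: [-0.3, -0.5, -3.1]
opening: 0.455
```

```bash
python3 - <<'E'
from mv import *
rel((.468,-.041,.026),83.2)
E
```

```text
shift [ 0.1537 -0.0004  0.0032] rot [-0.37 -0.05 -0.15] | t 11.95 pos [ 0.4676 -0.0441  0.1797] F [-0.3 -0.5 -3.1] j [-1.900e+01  2.220e+01  1.064e+02 -1.000e-01  5.160e+01 -1.018e+02] op 0.455 rows>= 4.0
```

Request:
play_rows(
  rows=[
    [[0.05,0,0.003,0,0,0,0.03],[0.1,0,0.003,0,0,0,0.03],[0.14,0,0.003,0,0,0,0.03],[0.153,0,0.003,0,0,0,0.03],[0.153,0,0.003,0,0,0,0.03],[0.153,0,0.003,0,0,0,0.03],[0.153,0,0.003,0,0,0,0.058],[0.153,0,0.003,0,0,0,0.058],[0.153,0,0.003,0,0,0,0.058],[0.1,0,0.003,0,0,0,0.058],[0.05,0,0.003,0,0,0,0.058],[-0.05,0,0.003,0,0,0,0.0]],
  ],
)

```text
time_s: 13.15
position: [0.4669, -0.0378, 0.1783]
tcp_rot: [[-0.005, -0.993, 0.12], [0.001, 0.12, 0.993], [-1.0, 0.005, 0.0]]
force: [0.5, -0.1, -0.4]
opening: 0.631
```

```bash
python3 - <<'E'
from mv import *;import pickle
rel((.58,.1,.36),90)
d={}
for n in('wrist','side','top'):
    c=capture(n);d[n]=c;cv2.imwrite(f'pics/{n}4.png',c['pixels'][:,:,::-1])
pickle.dump(d,open('c4.pkl','wb'))
E
```

```text
shift [-0.1821 -0.0948  0.1505] rot [-6.9   0.03 -0.27] | t 13.15 pos [ 0.4669 -0.0378  0.1783] F [ 0.5 -0.1 -0.4] j [-1.830e+01  2.230e+01  1.065e+02 -1.000e-01  5.140e+01 -1.014e+02] op 0.631 rows>= 6.0
```

View pics/wrist4.png

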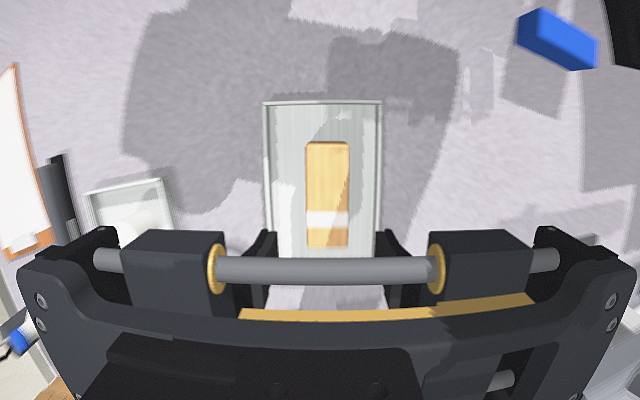

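View pics/side4.png

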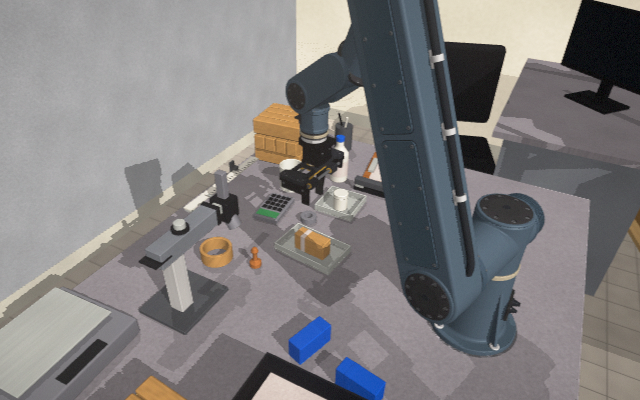

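Both objects stand in their trays: the parcel at (312,242) and the tub at (341,200) in the side view. The lock button is next.

Request:
play_rows(
  rows=[
    [[-0.1,-0.02,0.02,0,0,0,0.0],[-0.18,-0.095,0.15,-7,0,0,0.0],[-0.18,-0.095,0.15,-7,0,0,0.0],[-0.18,-0.095,0.15,-7,0,0,0.0],[-0.18,-0.095,0.15,-7,0,0,0.0],[-0.18,-0.184,0.305,-7,0,0,0.0],[-0.18,-0.184,0.305,-7,0,0,0.0],[-0.18,-0.184,0.305,-7,0,0,0.0],[-0.18,-0.184,0.305,-7,0,0,0.0],[-0.18,-0.184,0.305,-7,0,0,0.0],[-0.18,-0.184,0.305,-7,0,0,0.0],[-0.18,-0.184,0.305,-7,0,0,0.0]],
  ],
)

```text
time_s: 14.5
position: [0.6864, 0.2417, 0.3549]
tcp_rot: [[-0.006, -1.0, -0.001], [-0.001, -0.001, 1.0], [-1.0, 0.006, -0.001]]
force: [-0.1, -0.3, -0.5]
opening: 0.003
```

```bash
python3 - <<'E'
from mv import *;import pickle
rel((.651,.267,.265),90.6)
d={}
for n in('wrist','side','top'):
    c=capture(n);d[n]=c;cv2.imwrite(f'pics/{n}5.png',c['pixels'][:,:,::-1])
pickle.dump(d,open('c5.pkl','wb'))
E
```

```text
shift [0.0901 0.0348 0.0254] rot [-0.53 -0.04 -0.36] | t 14.5 pos [0.6864 0.2417 0.3549] F [-0.1 -0.3 -0.5] j [ 10.6  33.7  54.7   0.   92.  -79.5] op 0.003 rows>= 2.0
```

View pics/wrist5.png

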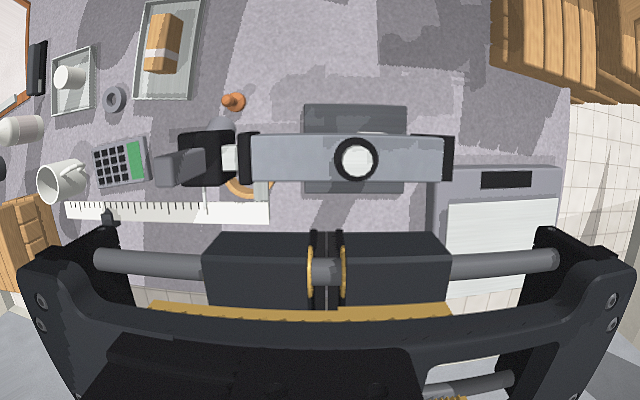

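View pics/side5.png

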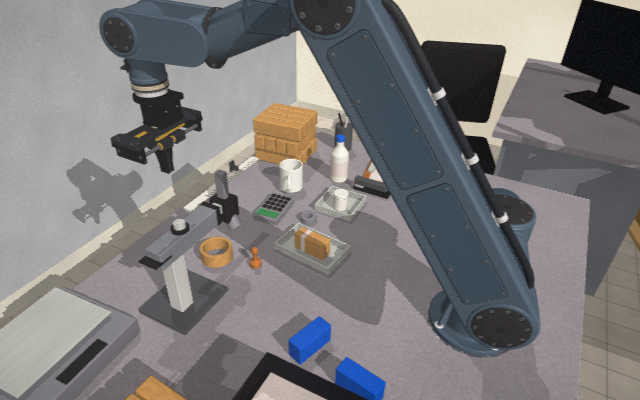

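```bash
cat >> h.py <<'E'
def fatz(c,uv,z):
    K=c['intrinsics'];q=np.array([(uv[0]-K[0,2]),(uv[1]-K[1,2])])/K[0,0];t=np.linalg.norm(q);v=np.array([*(q/t*np.sin(t)),np.cos(t)])
    M=cv2.Rodrigues(np.array(c['rvec'],float))[0];o=-M.T@np.array(c['tvec']);d=M.T@v;return o+d*(z-o[2])/d[2]
E
python3 - <<'E'
from h import *;import pickle
d=pickle.load(open('c5.pkl','rb'));w=d['wrist']
print('btn',fatz(w,(356.3,160),.245))
for p in((163,157),(163,183),(155,170)):print('post',fatz(w,p,.294))
for p in((108,215),):print('clip',[fatz(w,p,z) for z in(.204,.22,.234)])
print('ptr',fatz(w,(207,205),.206))
a=w['pixels'][110:240,50:290,::-1];cv2.imwrite('pics/wz.png',cv2.resize(a,None,fx=3.3,fy=3.3,interpolation=cv2.INTER_CUBIC))
E
```

```text
btn [0.65095582 0.26715863 0.245     ]
post [0.63956553 0.10994173 0.294     ]
post [0.66080778 0.10765309 0.294     ]
post [0.64985067 0.10098434 0.294     ]
clip [array([ 0.71857004, -0.04018193,  0.204     ]), array([ 0.71337843, -0.02587358,  0.22      ]), array([ 0.70883577, -0.01335378,  0.234     ])]
ptr [0.70370758 0.10917179 0.206     ]
```

View pics/wz.png

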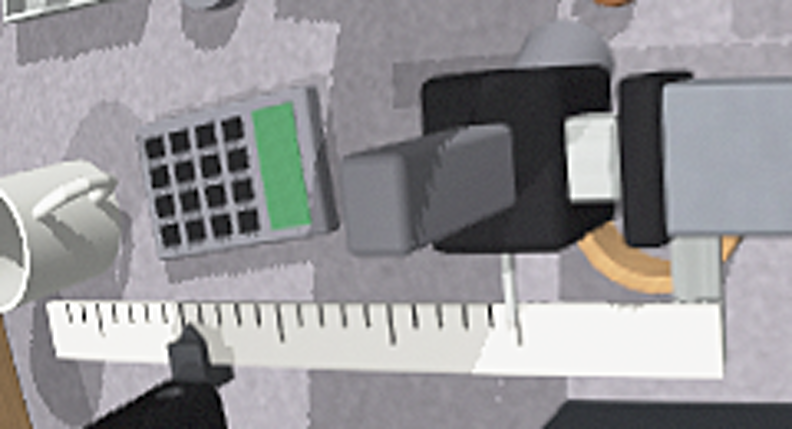

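The wrist view confirms the button at (356,160), which maps to (0.651, 0.267). The clip tip is near (107,208) and the pointer near (206,204). I'll press the button.

Request:
play_rows(
  rows=[
    [[0.04,0.035,0.025,-0.5,0,-0.4,0.0],[0.09,0.035,0.025,-0.5,0,-0.4,0.0],[0.09,0.035,0.025,-0.5,0,-0.4,0.0],[0.1,0.035,0.025,-0.5,0,-0.4,0.0],[0.11,0.035,0.025,-0.5,0,-0.4,0.0],[0.114,0.035,0.025,-0.5,0,-0.4,0.0],[0.117,0.035,0.025,-0.5,0,-0.4,0.0],[0.119,0.035,0.025,-0.5,0,-0.4,0.0],[0.119,0.035,0.025,-0.5,0,-0.4,0.0]],
  ],
)

```text
time_s: 15.55
position: [0.6535, 0.2673, 0.2386]
tcp_rot: [[0.008, -1.0, -0.01], [0.0, -0.01, 1.0], [-1.0, -0.008, 0.0]]
force: [1.8, -1.7, 2.6]
opening: 0.004
```

```bash
python3 - <<'E'
from mv import *;import pickle
rel((.651,.267,.233),90.6)
E
```

```text
shift [ 0.0056  0.0025 -0.0002] rot [-0.01  0.01  0.44] | t 15.55 pos [0.6535 0.2673 0.2386] F [ 1.8 -1.7  2.6] j [ 13.2  35.8  68.5  -0.1  75.3 -77.3] op 0.004 rows>= 1.0
```

Request:
play_rows(
  rows=[
    [[0.001,0.002,0,0,0,0,0.0],[0.002,0.002,0,0,0,0,0.0],[0.003,0.002,0,0,0,0,0.0],[0.004,0.002,0,0,0,0,0.0],[0.004,0.002,0,0,0,0,0.0]],
  ],
)

```text
time_s: 16.05
position: [0.6505, 0.268, 0.2354]
tcp_rot: [[0.006, -1.0, -0.011], [0.001, -0.011, 1.0], [-1.0, -0.006, 0.001]]
force: [1.1, -0.8, 9.4]
opening: 0.006
```

Request:
play_rows(
  rows=[
    [[0.001,0,0,0,0,0,0.0],[0.001,0,0,0,0,0,0.0],[0.001,0,0,0,0,0,0.0]],
  ],
)

```text
time_s: 16.35
position: [0.6505, 0.268, 0.2354]
tcp_rot: [[0.007, -1.0, -0.011], [0.001, -0.011, 1.0], [-1.0, -0.007, 0.001]]
force: [0.2, -1.1, 11.5]
opening: 0.008
```

The button has bottomed out: z held at 0.2354 while the force rose to 11.5 N. I'll rise and go over the grip post.

```bash
python3 - <<'E'
from mv import *;import pickle
d=pickle.load(open('c5.pkl','rb'));w=d['wrist']
print(fatz(w,(164.8,171.5),.294), fatz(w,(154.5,172),.294),fatz(w,(175,171),.294))
rel((.652,.107,.34),90.6)
E
```

```text
[0.65138887 0.11051055 0.294     ] [0.6514866  0.10029038 0.294     ] [0.65126991 0.12025482 0.294     ]
shift [-0.1048 -0.0005 -0.1609] rot [0.03 0.06 0.39] | t 16.35 pos [0.6505 0.268  0.2354] F [ 0.2 -1.1 11.5] j [ 13.3  35.7  69.1  -0.   74.7 -77.3] op 0.008 rows>= 4.0
```

Request:
play_rows(
  rows=[
    [[-0.05,0,0,0,0,0,0.0],[-0.1,0,0,0,0,0,0.0],[-0.125,-0.001,-0.04,0,0,0.4,0.06],[-0.125,-0.001,-0.09,0,0,0.4,0.07],[-0.125,-0.001,-0.14,0,0,0.4,0.07],[-0.125,-0.001,-0.159,0,0,0.4,0.07],[-0.125,-0.001,-0.159,0,0,0.4,0.07],[-0.125,-0.001,-0.159,0,0,0.4,0.07],[-0.125,-0.001,-0.159,0,0,0.4,0.07]],
  ],
)

```text
time_s: 17.25
position: [0.6516, 0.1106, 0.3566]
tcp_rot: [[-0.005, -1.0, -0.013], [0.001, -0.013, 1.0], [-1.0, 0.005, 0.001]]
force: [0.1, -0.5, 0.1]
opening: 0.558
```

```bash
python3 - <<'E'
from mv import *;import pickle
d={}
for n in('wrist','side'):
    c=capture(n);d[n]=c;cv2.imwrite(f'pics/{n}6.png',c['pixels'][:,:,::-1])
pickle.dump(d,open('c6.pkl','wb'))
rel((.652,.109,.251),90.6)
E
```

```text
shift [ 0.1059 -0.0006 -0.0017] rot [ 0.15  0.05 -0.24] | t 17.35 pos [0.6518 0.1106 0.3569] F [ 0.6  0.5 -0.2] j [ -0.1  27.1  66.    0.1  87.1 -90.8] op 0.649 rows>= 3.0
```

View pics/wrist6.png

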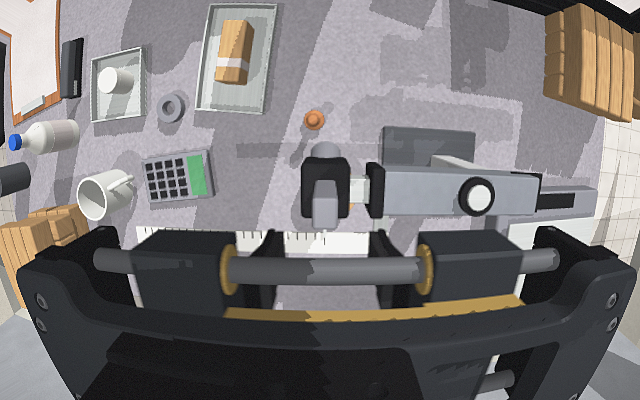

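View pics/side6.png

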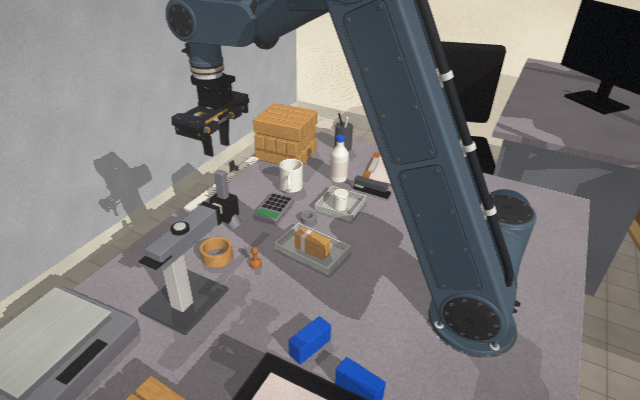

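The button now looks lower in the side view (180,228). In the wrist view the post, at (325,205), sits between the fingers at columns 270 and 385. I'll descend and grip.

Request:
play_rows(
  rows=[
    [[0.05,-0.0005,-0.001,0,0,0,0.07],[0.09,-0.0005,-0.001,0,0,0,0.07],[0.105,-0.0005,-0.001,0,0,0,0.07],[0.105,-0.0005,-0.001,0,0,0,0.07],[0.105,-0.0005,-0.001,0,0,0,0.005],[0.105,-0.0005,-0.001,0,0,0,0.005],[0.105,-0.0005,-0.001,0,0,0,0.005],[0.105,-0.0005,-0.001,0,0,0,0.005],[0.105,-0.0005,-0.001,0,0,0,0.005],[0.105,-0.0005,-0.001,0,0,0,0.005],[0.105,-0.0005,-0.001,0,0,0,0.005]],
  ],
)

```text
time_s: 18.45
position: [0.6523, 0.1079, 0.2525]
tcp_rot: [[-0.003, -1.0, -0.01], [0.001, -0.01, 1.0], [-1.0, 0.003, 0.001]]
force: [-0.6, 2.6, 0.9]
opening: 0.251
```

```bash
python3 - <<'E'
from mv import *;import pickle
rel((.6535,-.01,.251),90.6)
E
```

```text
shift [ 0.0013  0.     -0.1179] rot [-0.    0.06 -0.18] | t 18.45 pos [0.6523 0.1079 0.2525] F [-0.6  2.6  0.9] j [ -0.3  31.5  74.4   0.1  74.2 -90.9] op 0.251 rows>= 3.0
```

Request:
play_rows(
  rows=[
    [[0,0,-0.01,0,0,0,0.005],[0,0,-0.02,0,0,0,0.005],[0,0,-0.035,0,0,0,0.005],[0,0,-0.05,0,0,0,0.005],[0,0,-0.065,0,0,0,0.005],[0,0,-0.08,0,0,0,0.005],[0,0,-0.095,0,0,0,0.005],[0,0,-0.11,0,0,0,0.005],[0,0,-0.12,0,0,0,0.005],[0,0,-0.12,0,0,0,0.005]],
  ],
)

```text
time_s: 19.45
position: [0.6521, -0.0146, 0.2524]
tcp_rot: [[-0.006, -1.0, -0.008], [0.001, -0.008, 1.0], [-1.0, 0.006, 0.001]]
force: [-4.5, 4.3, 3.8]
opening: 0.225
```

```bash
python3 - <<'E'
from mv import *;import pickle
d={}
for n in('wrist','side','top'):
    c=capture(n);d[n]=c;cv2.imwrite(f'pics/{n}7.png',c['pixels'][:,:,::-1])
pickle.dump(d,open('c7.pkl','wb'))
rel((.6535,-.01,.251),90.6)
z=d['side']['pixels'][130:230,170:330,::-1];cv2.imwrite('pics/sz7.png',cv2.resize(z,None,fx=5,fy=5,interpolation=cv2.INTER_CUBIC))
z=d['top']['pixels'][100:170,220:360,::-1];cv2.imwrite('pics/tz7.png',cv2.resize(z,None,fx=5,fy=5,interpolation=cv2.INTER_CUBIC))
E
```

```text
shift [ 0.0014 -0.0014  0.0035] rot [-0.07  0.06 -0.36] | t 19.6 pos [ 0.6521 -0.0136  0.2524] F [-4.3  3.8  3.9] j [ -11.    30.9   75.7   -0.    73.8 -101.5] op 0.23 rows>= 1.0
```

View pics/sz7.png

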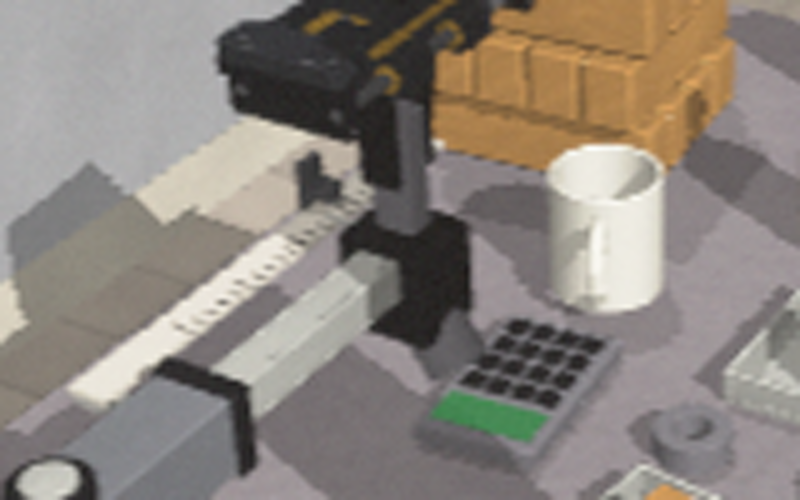

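View pics/tz7.png

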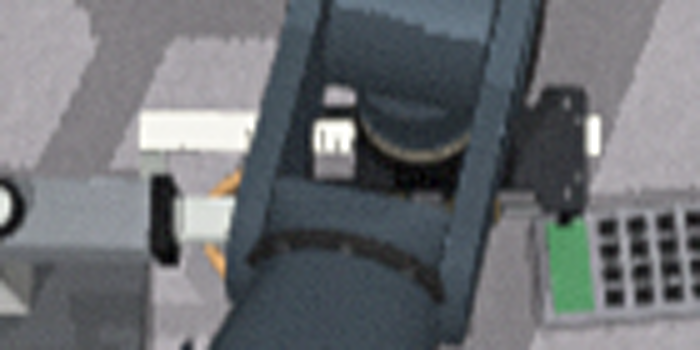

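View pics/wrist7.png

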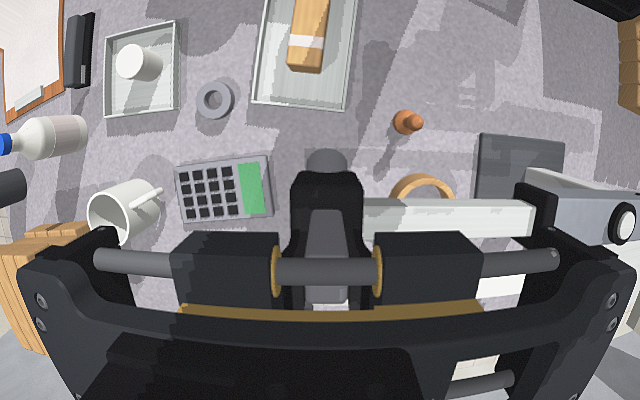

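```bash
python3 - <<'E'
from h import *;import pickle
w=pickle.load(open('c5.pkl','rb'))['wrist'];t=pickle.load(open('c0.pkl','rb'))['top']
a=w['pixels'][185:235,60:140,::-1];cv2.imwrite('pics/a.png',cv2.resize(a,None,fx=10,fy=10,interpolation=cv2.INTER_CUBIC))
a=w['pixels'][180:230,140:220,::-1];cv2.imwrite('pics/b.png',cv2.resize(a,None,fx=10,fy=10,interpolation=cv2.INTER_CUBIC))
a=t['pixels'][112:137,245:345,::-1];cv2.imwrite('pics/c.png',cv2.resize(a,None,fx=8,fy=8,interpolation=cv2.INTER_CUBIC))
E
```

```text
(no output)
```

View pics/a.png

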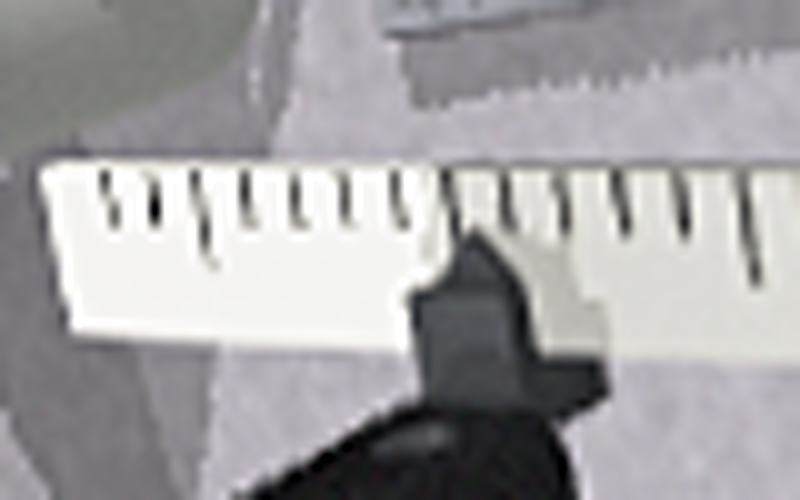

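View pics/b.png

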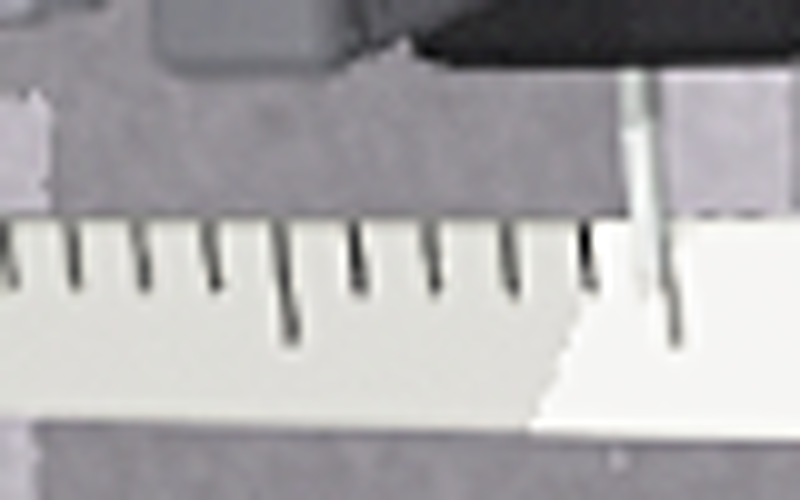

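View pics/c.png

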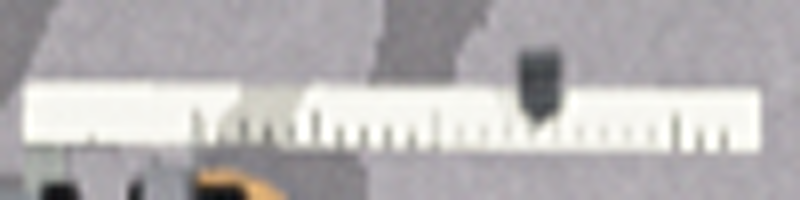

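```bash
python3 - <<'E'
from h import *;import pickle
w=pickle.load(open('c5.pkl','rb'))['wrist'];t=pickle.load(open('c0.pkl','rb'))['top']
P=lambda q,z:atz(t,(245+q[0]/8-.44,112+q[1]/8-.44),z)
W=lambda o,q,z:fatz(w,(o[0]+q[0]/10-.45,o[1]+q[1]/10-.45),z)
for k,x in((0,196),(50,316),(100,435),(200,676)):print('top tick',k,P((x,130),.204)[:2])
for z in(.204,.21,.214):print('top tip',z,P((540,125),z)[:2],'wrist tip',W((60,185),(475,233),z)[:2],'wrist ptr',W((140,180),(645,285),z)[:2])
for k,q,o in((0,(672,310),(140,180)),(50,(285,290),(140,180)),(100,(750,225),(60,185)),(150,(455,200),(60,185)),(200,(203,215),(60,185))):print('wr tick',k,W(o,q,.204)[:2])
E
```

```text
top tick 0 [0.70537252 0.1088884 ]
top tick 50 [0.70591377 0.05917976]
top tick 100 [0.70645094 0.0098466 ]
top tick 200 [ 0.70754011 -0.09018179]
top tip 0.204 [ 0.70906805 -0.03369436] wrist tip [ 0.70900179 -0.0396676 ] wrist ptr [0.707813  0.1043087]
top tip 0.21 [ 0.70715019 -0.03374149] wrist tip [ 0.70723775 -0.03431179] wrist ptr [0.70607168 0.10691365]
top tip 0.214 [ 0.70587162 -0.0337729 ] wrist tip [ 0.70606172 -0.03074126] wrist ptr [0.70491079 0.10865028]
wr tick 0 [0.71068871 0.10732793]
wr tick 50 [0.7088236  0.05704825]
wr tick 100 [0.70746157 0.0075576 ]
wr tick 150 [ 0.70464657 -0.04235133]
wr tick 200 [ 0.70712282 -0.09318696]
```

Both cameras put the clip at about 0.1425 on the scale, with its tip at y ≈ -0.034. The boom is now near 0.123, so I'll pull about 19 mm more.

Request:
play_rows(
  rows=[
    [[0,0,-0.006,0,0,0,0.005],[0,0,-0.012,0,0,0,0.005],[0,0,-0.017,0,0,0,0.005],[0,0,-0.019,0,0,0,0.005],[0,0,-0.019,0,0,0,0.005],[0,0,-0.019,0,0,0,0.005]],
  ],
)

```text
time_s: 20.2
position: [0.6521, -0.0322, 0.2524]
tcp_rot: [[-0.007, -1.0, -0.01], [0.001, -0.01, 1.0], [-1.0, 0.007, 0.001]]
force: [-4.4, 4.8, 3.9]
opening: 0.228
```

```bash
python3 - <<'E'
from mv import *;import pickle
d={}
ps=[]
for n in('wrist','side','top'):
    c=capture(n);d[n]=c;cv2.imwrite(f'pics/{n}8.png',c['pixels'][:,:,::-1]);ps.append(read_state()['position'][1])
pickle.dump(d,open('c8.pkl','wb'));print(ps)
rel((.6535,-.033,.251),90.6)
z=d['side']['pixels'][140:220,190:310,::-1];cv2.imwrite('pics/sz8.png',cv2.resize(z,None,fx=6.5,fy=6.5,interpolation=cv2.INTER_CUBIC))
z=d['top']['pixels'][110:170,230:350,::-1];cv2.imwrite('pics/tz8.png',cv2.resize(z,None,fx=6.5,fy=6.5,interpolation=cv2.INTER_CUBIC))
z=d['wrist']['pixels'][130:330,230:480,::-1];cv2.imwrite('pics/wz8.png',cv2.resize(z,None,fx=3,fy=3,interpolation=cv2.INTER_CUBIC))
E
```

```text
[np.float64(-0.0321889472076954), np.float64(-0.032142453651883146), np.float64(-0.032096098762305396)]
shift [ 0.0014 -0.0014 -0.0009] rot [-0.04  0.07 -0.38] | t 20.35 pos [ 0.6521 -0.0321  0.2524] F [-4.   3.5  4. ] j [ -12.6   30.9   75.6   -0.    73.9 -103.1] op 0.228 rows>= 1.0
```

View pics/sz8.png

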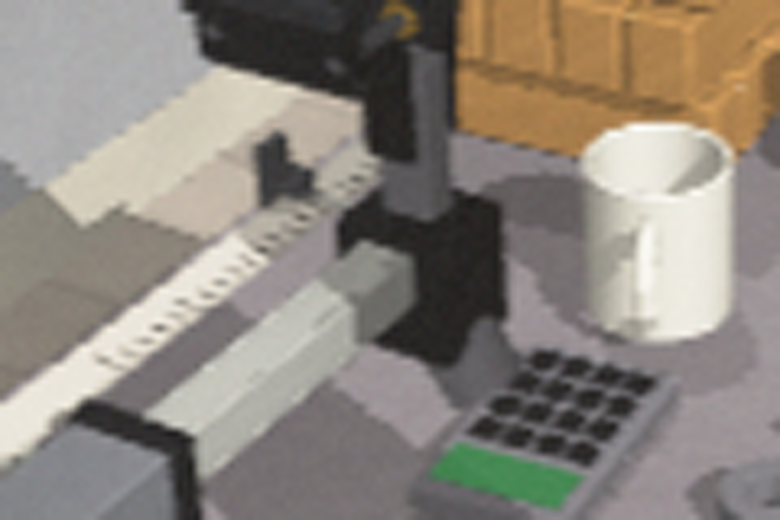

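View pics/tz8.png

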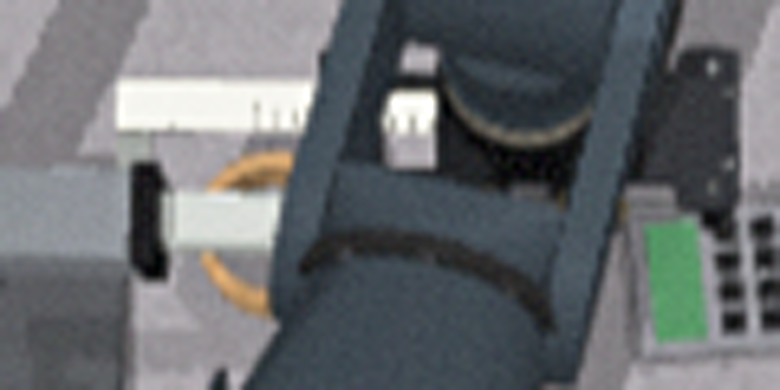

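View pics/wz8.png

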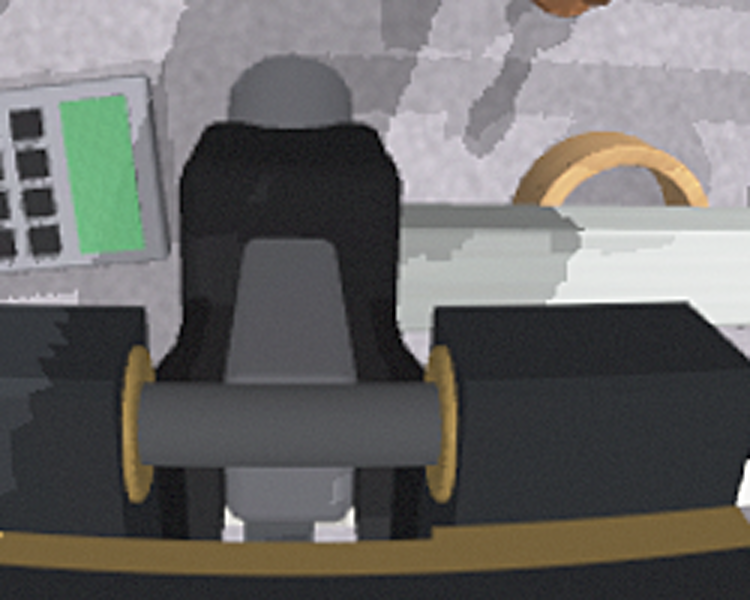

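```bash
python3 - <<'E'
from h import *;import pickle
d=pickle.load(open('c8.pkl','rb'));w=d['wrist']
W=lambda q,z:fatz(w,(230+q[0]/3-.33,130+q[1]/3-.33),z)
for q in((182,260),(400,260),(228,375),(355,375)):print('head',W(q,.219),)
for q in((227,505),(352,505)):print('posttop',W(q,.294))
for z in(.21,.22,.23):print(z,W((245,530),z),W((315,530),z),W((228,530),z))
z=w['pixels'][285:320,290:365,::-1];cv2.imwrite('pics/wzz8.png',cv2.resize(z,None,fx=10,fy=10,interpolation=cv2.INTER_CUBIC))
# head right/left edges in earlier c5,c6 wrist for boom=0
E
```

```text
head [ 0.6450095  -0.05731152  0.219     ]
head [ 0.64456372 -0.00872833  0.219     ]
head [ 0.67294401 -0.04735972  0.219     ]
head [ 0.67268277 -0.01789398  0.219     ]
posttop [ 0.66062455 -0.04283985  0.294     ]
posttop [ 0.66045179 -0.02369339  0.294     ]
0.21 [ 0.72250733 -0.04430152  0.21      ] [ 0.72229034 -0.02591946  0.21      ] [ 0.72261762 -0.0487789   0.21      ]
0.22 [ 0.71569292 -0.04380544  0.22      ] [ 0.71548649 -0.02631765  0.22      ] [ 0.71579784 -0.048065    0.22      ]
0.23 [ 0.70887851 -0.04330936  0.23      ] [ 0.70868263 -0.02671584  0.23      ] [ 0.70897807 -0.0473511   0.23      ]
```

View pics/wzz8.png

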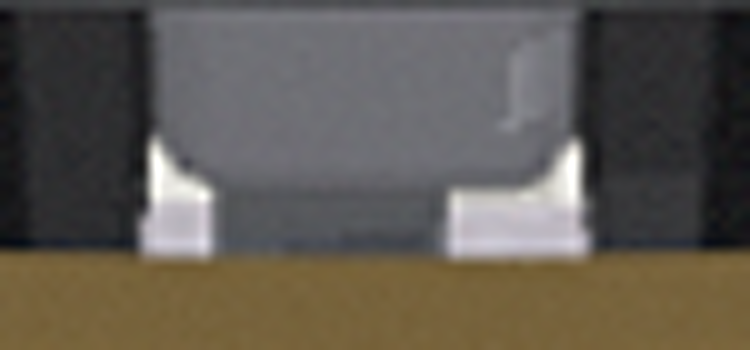

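```bash
python3 - <<'E'
from h import *;import pickle
d=pickle.load(open('c6.pkl','rb'));w=d['wrist']
z=w['pixels'][150:260,280:380,::-1];cv2.imwrite('pics/wzz6.png',cv2.resize(z,None,fx=5.4,fy=5.4,interpolation=cv2.INTER_CUBIC))
E
```

```text
(no output)
```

View pics/wzz6.png

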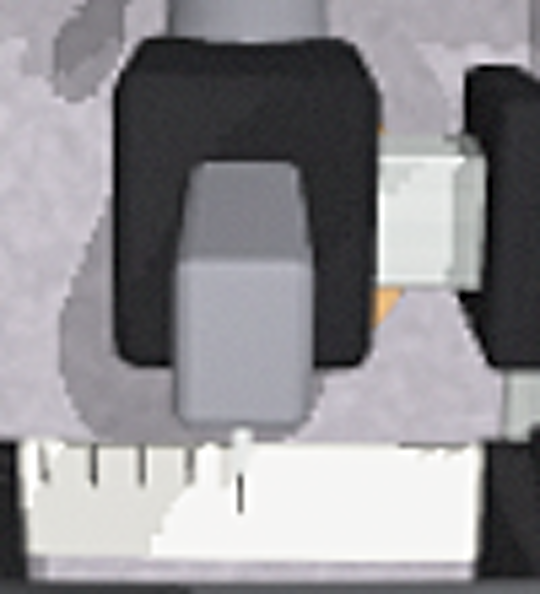

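In the wrist close-up the clip is centred at y ≈ -0.035, while the head and post are at -0.033. The pointer is level with the post's centre, so I'll pull 1.5 mm more.

Request:
play_rows(
  rows=[
    [[0,0,-0.0015,0,0,0,0.005],[0,0,-0.0015,0,0,0,0.005],[0,0,-0.0015,0,0,0,0.005],[0,0,-0.0015,0,0,0,0.005],[0,0,-0.0015,0,0,0,0.005],[0,0,-0.0015,0,0,0,0.005]],
  ],
)

```text
time_s: 20.95
position: [0.6521, -0.0335, 0.2524]
tcp_rot: [[-0.007, -1.0, -0.01], [0.001, -0.01, 1.0], [-1.0, 0.007, 0.001]]
force: [-5.4, 4.0, 4.5]
opening: 0.229
```

```bash
python3 - <<'E'
from mv import *
c=capture('wrist');rel((.6535,-.0345,.251),90.6)
cv2.imwrite('pics/wrist9.png',c['pixels'][:,:,::-1])
z=c['pixels'][200:320,260:400,::-1];cv2.imwrite('pics/wzz9.png',cv2.resize(z,None,fx=5,fy=5,interpolation=cv2.INTER_CUBIC))
c=capture('side');cv2.imwrite('pics/side9.png',c['pixels'][:,:,::-1]);print(read_state()['qvel'])
E
```

```text
shift [ 0.0014 -0.0014 -0.001 ] rot [-0.04  0.07 -0.38] | t 21.0 pos [ 0.6521 -0.0335  0.2524] F [-4.9  3.7  4.4] j [ -12.7   30.9   75.6   -0.    73.9 -103.3] op 0.225 rows>= 1.0
[ 0.1258792  -0.04053452 -0.05584431 -0.01279594 -0.02359006  0.06731476]
```

View pics/wzz9.png

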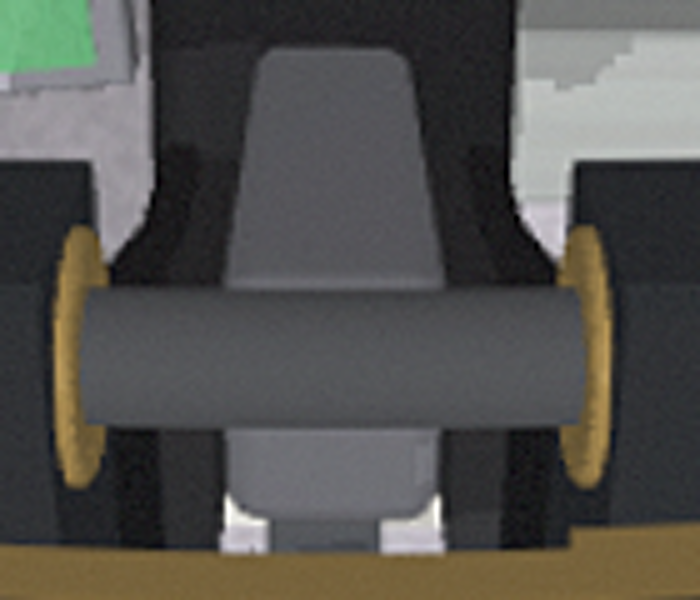

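View pics/side9.png

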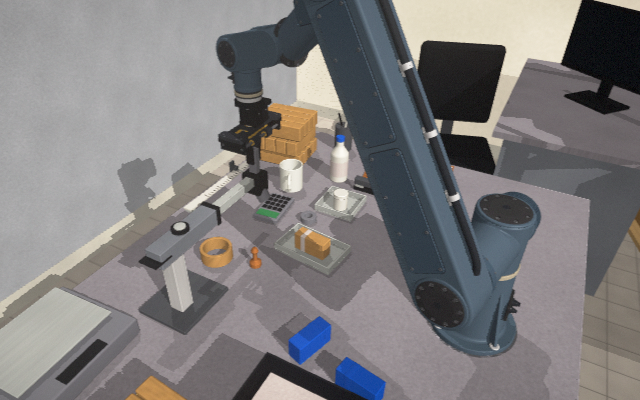

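Request:
play_rows(
  rows=[
    [[0,0,-0.0005,0,0,0,0.005],[0,0,-0.0005,0,0,0,0.005],[0,0,-0.0005,0,0,0,0.005],[0,0,-0.0005,0,0,0,0.005],[0,0,-0.0005,0,0,0,0.005],[0,0,-0.0005,0,0,0,0.005],[0,0,-0.0005,0,0,0,0.005],[0,0,-0.0005,0,0,0,0.005]],
  ],
)

```text
time_s: 21.85
position: [0.6521, -0.0339, 0.2524]
tcp_rot: [[-0.007, -1.0, -0.01], [0.001, -0.01, 1.0], [-1.0, 0.007, 0.001]]
force: [-4.0, 5.1, 4.3]
opening: 0.225
```

```bash
python3 - <<'E'
from mv import *
rel((.6535,-.0345,.251),90.6)
print(hand_in())
E
```

```text
shift [ 0.0014 -0.0014 -0.0007] rot [-0.04  0.08 -0.38] | t 21.85 pos [ 0.6521 -0.0339  0.2524] F [-4.   5.1  4.3] j [ -12.8   30.9   75.5   -0.    73.9 -103.3] op 0.225 rows>= 1.0
the job is handed in; nothing more can be done
None
```

I handed the job in at 21.9 s with the tub and parcel in their trays, the button down and the boom held at the index clip; no verdict was reported.

- **Tub and parcel:** I set the tub in the square tray and the parcel in the long tray and let go of both. Later pictures show both upright.
- **Lock button:** I pressed it until it stopped. The fingertip height held at 235.4 mm while the force rose from 9.4 to 11.5 N, and the side view shows the cap lower.
- **Boom:** I gripped the post with the jaws along the boom, pulled it out about 0.143 m and am still holding it. The last reading showed about 5 N along the boom and the fingers closed on the post.
- **Pointer at the index:** The pointer itself was hidden by the arm at the end, so I judged it from the post, which is level with the pointer. With the gripper at y = -0.0339, the top camera puts the clip tip at -0.0337 and the wrist camera puts the clip's centre at about -0.035. That disagreement is about 1 mm, inside the 5 mm allowed.
- **Everything else:** I saw no shift of the clip or the bystanders in the pictures, but I did not measure them.

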